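# Hold a print sample flush on the sloped colour reader

### The arm

A 6-joint arm with a two-finger parallel gripper is mounted at the origin on the work surface. World frame = base frame: x ahead of the robot, y to its left, z up, the work surface at z = 0. Lengths are in m, angles in rad, forces in N, time in s.
With the tool pointing down it reaches from about 0.275 to 0.725 m from the base axis. Payload 5.6 kg.
Tool frame: the origin (TCP) lies midway between the tips of the shut fingers; the grasp point (between the pads) lies 19 mm behind it; z points along the fingers, y is the line along which they close (so a half turn about z gives the same grasp; the last joint's range is limited). The gripper opens to 85 mm and grips with 20 to 120 N. Pads are 22 mm wide; open, the fingers measure 114 mm over their backs; the gripper's body (76 mm by 85 mm) begins 54 mm behind the grasp point. The pads swing forward as they close: fully open they stand 13 mm farther back than shut.
Start: joints at [1.475, 0.255, 0.108, 0, -1.424, -0.285], TCP at [0.204, 0.511, 0.231] pointing down, gripper open.
Joint ranges: [-2.95, 2.95], [-1.21, 1.97], [-1.09, 1.5], [-2.87, 1.71], [-2.94, -0.07], [-3.05, 3.05]. Speed limits (rad/s): [2.57, 2.57, 3.14, 3.14, 3.14, 3.14].

### API

Orientations are given as a 3x3 rotation matrix whose columns are the frame's x, y, z axes.
In Python, from plant import sensors, eyes, arm gives the robot as it stands.
- The arm moves only by the tool move_arm, never from a script. Its argument "deltas" is a list of rows, each a list of 5 numbers: the opening, from 0 (shut) to 1 (fully open), then the shift along the tool's x, y, z in units of 25 mm (1.0 is 25 mm), then the turn about the tool's z in units of 5 degrees (1.0 is 5 degrees). A call has exactly 10 rows; each row is the pose to reach, as a shift and turn from the pose commanded when the call began, along the tool's axes at that moment; what a row does not reach only later rows make up. A row lasts 1/12 s, in which the tool goes at most 41.7 mm and 7.16 degrees, less where a joint would pass 70% of its speed; a pose out of reach is approached as far as the arm can. A call with a gripper value outside its range is refused whole. The fingers move at their own pace and stop on an object; the grip force is fixed at half the most. Time passes only in rows, so rows that repeat a pose let the fingers close, or fill a call up. It gives the time, the measured TCP pose, the force, the opening and the grip force at its end, in the units of the state.
- sensors.sense(): the state, without advancing time (a new reading comes with each control period).
- eyes.read_camera(name): name is "scene" or "side" or "wrist"; returns a dict with "frame" (420x560x3 uint8, red, green, blue), "mtx" (3x3 intrinsics, pixels), "eye" and "attitude" of the camera in the world. Camera axes: x right, y up, looking along -z (the intrinsics and any distortion apply to the point x, -y, -z); pixel columns grow to the right and rows downward; lengths in m; the calibration is good to about 2 mm. A picture is of the moment at which its call begins. There is no depth.
- arm.job_done(): hands the job in; it is judged then, once.
The state is a dict: "time": time; "joints": joint angles; "qd": joint speeds; "joint_efforts": joint torques, N m; "tcp_pos": TCP position; "tcp_rot": TCP orientation; "force": force on the tool from outside, world axes, zero at the start; "torque": the same for the moment, N m; "width": finger opening in m; "grasp_force": force on a finger pad.
Only numpy, scipy, OpenCV 4.12 (cv2) and the standard library are available. Lean on these libraries where they do the work, as an engineer would, in place of code of your own. Each camera call takes 0.05 s, during which the arm holds its last target. There are 200 camera calls.

### The job

Pick up the rectangular sample paddle by its wooden grip, tilt it to match the slope of the colour reader's grey measuring face, and press it flush and squarely over that face until the sprung face has sunk about half of its travel, never down to its stop. Finish while still gripping the paddle and holding it pressed there for the reading: do not let go. Leave the round paddle, the ink jar and the tape roll where they are.

Things in the scene. Friction and masses are not known exactly. Their poses are not given: they have to be found in the camera images.
- paddle_grip (a point): Centre of the rectangular sample paddle's upright wooden grip bar, 34 mm above the middle of its flat underside (the sample side). Bar: 50 mm long in x, 16 mm thick in y (pinch across this), from 6 to 56 mm above the underside. z is the plate's normal out of the grip side. Starts flat on the bench, z up, about 0.2 kg. Same when turned half round about z.
- paddle: The same rectangular paddle: an aluminium plate 100 (x) x 70 (y) x 6 mm (z) with the wooden grip bar standing on its back. Its origin is the centre of its underside; axes as for paddle_grip.
- face_mid (a point): Centre of the top surface of the reader's sprung measuring face: a grey plate 100 (x) x 70 mm (y) with a small round window. z is its outward normal, x runs up the slope, y is level. Slope locked, 10 to 27 degrees, facing roughly to the robot. With the paddle flush, its underside on this surface and its length along x (either way round), its grip centre is 34 mm along z. Moves with the face.
- reader: The colour reader, fixed: origin at the centre of its underside. Grey base 190 (x) x 130 (y) x 36 mm, its front to -x; two white side cheeks, 113 mm high, carry a white head 118 x 94 mm, sloped and locked, on a level axis 95 mm above the bench; the measuring face stands 22 mm proud of the head, its centre about 115 mm above the bench.
- face (a joint): How far the sprung measuring face is pushed in along its normal, in m: 0 at rest, 0.014 at its stop. The spring needs about 2 N to start and 0.9 N more per mm (about 8 N at half travel).
- round_grip (a point): Bystander: centre of the grip bar of the round sample paddle, 34 mm above the bench; same grip bar, but a round plate 76 mm across.
- jar_mid (a point): Bystander: centre of a white ink jar, 64 mm across, 80 mm tall, 40 mm above the bench.
- tape_mid (a point): Bystander: centre of a cardboard tape roll lying flat, 90 mm across, 25 mm tall.
Not all that is in view belongs to the job. Leave any purple or turquoise look-alike of the paddle alone. Of the things that look like the reader, the smaller one is meant.

How it is judged:
On the way:
1. the rectangular paddle is gripped and lifted off the bench (height (world z) of paddle_grip above 0.09 m and contact force between the fingers and paddle above 2 N), for 0.2 s.
At the end, for the whole second after the job is handed in: The gripper still holds the rectangular paddle, at rest, its sample side flush on the measuring face: slopes within about 3 degrees, centred within 12 mm each way, its length turned no more than 8 degrees from the face's, and the sprung face sunk between 3 and 11 mm of its 14 mm travel (x of paddle_grip in the frame of face_mid between -0.012 and 0.012 m and y of paddle_grip in the frame of face_mid between -0.012 and 0.012 m and z of paddle_grip in the frame of face_mid between 0.03 and 0.0375 m and angle between the z axis of paddle_grip and the z axis of face_mid, either way round below 0.055 rad and angle between the x axis of paddle_grip and the x axis of face_mid, either way round below 0.14 rad and value of joint face between 0.003 and 0.011 m and contact force between the fingers and paddle above 2 N and linear speed of paddle below 0.01 m/s); the arm keeps its last pose, push and grip.
It fails at once if the sprung face is driven to its stop (value of joint face above 0.0135 m).
It fails at once if the round paddle is moved from its place (over 25 mm) (distance of round_grip from where it was at the start of the episode above 0.025 m).
It fails at once if the ink jar is moved from its place (over 25 mm) (distance of jar_mid from where it was at the start of the episode above 0.025 m).
It fails at once if the tape roll is moved from its place (over 25 mm) (distance of tape_mid from where it was at the start of the episode above 0.025 m).
It also fails if it takes over 38 s, if anything falls off the work surface, if the arm or the gripper's body presses on something with over 40 N, if the wrist force passes 120 N, or if a joint passes its speed limit or range.

## Working session

There is one attempt and no reset: what is moved stays moved. The work goes in short steps, Python scripts to look and compute and a tool call to move; the robot and the scene stay as the last step left them, time stands still between calls to the robot, and variables do not carry over. Pictures are saved under pics/ and viewed, at most 10 in all, crops included, and the job is handed in when it is done.

Besides the shell and the picture viewer there is one more tool, called after ">>>" as name(argument=value, ...) on one line, values as JSON. move_arm: Moves the arm, as the interface text tells. Its arguments: {"type":"object","properties":{"deltas":{"type":"array"}},"required":["deltas"]}

```bash
mkdir -p pics && ls && python3 - <<'E'
from plant import sensors,eyes,arm
import cv2,numpy as np,pickle
d={}
for n in("scene","side","wrist"):
    c=eyes.read_camera(n);d[n]=c;print(n,{k:np.round(v,3).tolist() if k!='frame' else 0 for k,v in c.items()})
pickle.dump(d,open('c0.pkl','wb'))
cv2.imwrite('pics/a.png',d['scene']['frame'][:,:,::-1]);cv2.imwrite('pics/b.png',d['side']['frame'][:,:,::-1])
print(sensors.sense())
E
```

```text
pics
scene {'frame': 0, 'mtx': [[494.013, 0.0, 280.715], [0.0, 494.013, 215.356], [0.0, 0.0, 1.0]], 'eye': [1.154, -0.341, 0.923], 'attitude': [[0.472, -0.666, 0.577], [0.882, 0.359, -0.306], [-0.004, 0.653, 0.757]]}
side {'frame': 0, 'mtx': [[401.788, 0.0, 278.134], [0.0, 401.788, 210.354], [0.0, 0.0, 1.0]], 'eye': [0.181, -0.575, 0.91], 'attitude': [[0.881, 0.356, -0.312], [-0.473, 0.682, -0.557], [0.015, 0.638, 0.77]]}
wrist {'frame': 0, 'mtx': [[359.589, 0.0, 282.005], [0.0, 359.589, 213.653], [0.0, 0.0, 1.0]], 'eye': [0.267, 0.486, 0.374], 'attitude': [[-0.373, 0.894, 0.249], [-0.928, -0.36, -0.098], [0.002, -0.268, 0.963]]}
{'time': 0.15, 'joints': array([ 1.47459264e+00,  2.55622631e-01,  1.07301157e-01, -3.29207373e-04,
       -1.42391565e+00, -2.84600633e-01]), 'qd': array([ 0.00088149, -0.00212686,  0.00226669,  0.00137757,  0.00075112,
        0.00057744]), 'joint_efforts': array([-8.08274453e-04, -3.86946058e+01,  2.38079399e+01,  5.36658213e+00,
       -4.61693344e-03,  1.21240031e-06]), 'tcp_pos': array([0.20424057, 0.51026917, 0.230601  ]), 'tcp_rot': array([[ 9.28348021e-01, -3.71711903e-01, -4.62552377e-04],
       [-3.71712179e-01, -9.28346965e-01, -1.40284654e-03],
       [ 9.20456599e-05,  1.47426616e-03, -9.99998909e-01]]), 'force': array([-0.71900251, -0.50772609, -0.3747359 ]), 'torque': array([-0.01845246, -0.02815574,  0.01023097]), 'grasp_force': 0.0, 'width': 0.0852951461700435}
```

View pics/a.png

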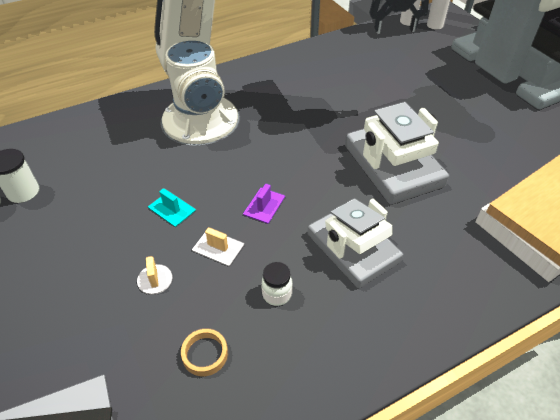

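View pics/b.png

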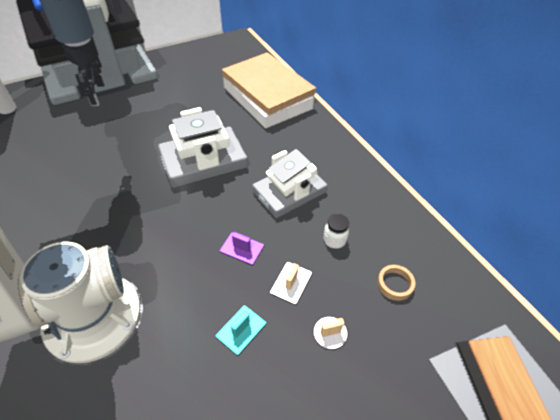

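Scene view: white rectangular paddle with the wooden grip at about (218,245). Look-alikes are turquoise (172,206), purple (265,203) and the round paddle (154,277). The smaller reader is at (355,240), the larger at (397,150). Side view: paddle (291,282), small reader (290,182), large reader (203,148). My choice is the white rectangular paddle and the small reader; the close crop below checks that.

```bash
cat > h.py <<'E'
import numpy as np,cv2,pickle
def ray(c,uv):
    K=np.array(c['mtx']);d=np.linalg.inv(K)@np.array([uv[0],uv[1],1.]);d=np.array([d[0],-d[1],-d[2]])
    d=np.array(c['attitude'])@d;return np.array(c['eye']),d/np.linalg.norm(d)
def plane(c,uv,z):
    e,d=ray(c,uv);return e+d*(z-e[2])/d[2]
def tri(c1,u1,c2,u2):
    A=np.zeros((3,3));b=np.zeros(3);L=[]
    for c,u in((c1,u1),(c2,u2)):
        e,d=ray(c,u);M=np.eye(3)-np.outer(d,d);A+=M;b+=M@e;L.append((e,d))
    p=np.linalg.solve(A,b);return p,[np.linalg.norm((np.eye(3)-np.outer(d,d))@(p-e))*1e3 for e,d in L]
def proj(c,p):
    q=np.array(c['attitude']).T@(np.array(p)-c['eye']);q=np.array(c['mtx'])@np.array([q[0],-q[1],-q[2]]);return q[:2]/q[2]
E
python3 - <<'E'
from h import *
d=pickle.load(open('c0.pkl','rb'))
T=[]
for n,(x,y) in (('scene',(218,245)),('scene',(358,225)),('side',(291,282)),('side',(290,175))):
    h=(50,37) 
    f=d[n]['frame'][y-37:y+38,x-50:x+50,::-1];f=cv2.resize(f,(400,300),interpolation=cv2.INTER_CUBIC);T.append(f)
    print(n,(x-50,y-37))
cv2.imwrite('pics/c.png',np.vstack([np.hstack(T[:2]),np.hstack(T[2:])]))
for n,(x,y) in (('scene',(218,245)),('side',(291,282))):
    f=d[n]['frame'].astype(int);hsv=cv2.cvtColor(d[n]['frame'],cv2.COLOR_RGB2HSV)
    wood=((hsv[...,1]>70)&(hsv[...,0]<28)&(hsv[...,2]>90)).astype(np.uint8)
    w=np.zeros_like(wood);w[y-35:y+35,x-32:x+32]=1
    plate=((hsv[...,2]>110)).astype(np.uint8)*w
    cs=max(cv2.findContours(plate,0,2)[0],key=cv2.contourArea)
    q=cv2.approxPolyDP(cs,4,True)[:,0];print(n,'plate',[(tuple(map(int,p)),np.round(plane(d[n],p,.006),3)[:2].tolist()) for p in q])
    m=cv2.moments(wood*w,True);print('wood',m['m10']/m['m00'],m['m01']/m['m00'],m['m00'],plane(d[n],(m['m10']/m['m00'],m['m01']/m['m00']),.036))
E
```

```text
scene (168, 208)
scene (308, 188)
side (241, 245)
side (240, 138)
scene plate [((207, 227), [0.403, -0.144]), ((192, 250), [0.45, -0.201]), ((229, 265), [0.529, -0.143]), ((244, 242), [0.486, -0.085])]
wood 216.61267605633802 240.49295774647888 284.0 [ 0.47456803 -0.14678108  0.036     ]
side plate [((266, 247), [0.456, -0.02]), ((259, 259), [0.422, -0.045]), ((259, 313), [0.354, -0.183]), ((321, 313), [0.486, -0.253]), ((322, 247), [0.591, -0.09])]
wood 290.8876404494382 279.8988764044944 89.0 [ 0.45691484 -0.15392742  0.036     ]
```

View pics/c.png

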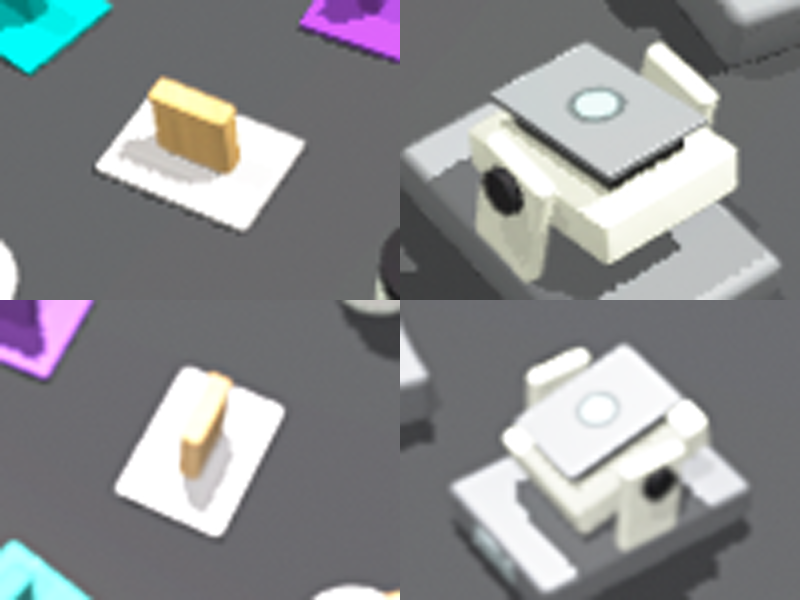

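The crop shows a white plate with a wooden bar, and the smaller reader with its grey face and round window at scene (357,214) and side (290,165). The choice holds. Next I triangulate the face corners.

```bash
python3 - <<'E'
from h import *
d=pickle.load(open('c0.pkl','rb'))
o=np.array([-.4,-.4])
S=np.array([(354.25,198.75),(331,212),(361,233.5),(384.5,218.5),(357,214)])+o
D=np.array([(269.25,170.5),(283.25,181.75),(310.5,163),(296.25,149.25),(289.75,165.25)])+o
P=[]
for s,t in zip(S,D):
    p,r=tri(d['scene'],s,d['side'],t);P.append(p);print(p.round(4),np.round(r,1))
P=np.array(P);q=P[:4]
print('c',q.mean(0),'sides',[round(float(np.linalg.norm(q[i]-q[(i+1)%4])),4) for i in range(4)])
u=q[[0,1]].mean(0)-q[[2,3]].mean(0);v=q[[1,2]].mean(0)-q[[0,3]].mean(0)
for a in(u,v):
    a=a/np.linalg.norm(a);print(a.round(3),'az',np.degrees(np.arctan2(a[1],a[0])),'el',np.degrees(np.arcsin(a[2])))
n=np.cross(u,v);n/=np.linalg.norm(n);print('n',n.round(3),np.degrees(np.arccos(abs(n[2]))))
E
```

```text
[0.558  0.1615 0.0956] [2. 2.]
[0.5691 0.0943 0.1016] [1.4 1.4]
[0.6633 0.1071 0.1213] [1.2 1.2]
[0.6545 0.1729 0.124 ] [1.5 1.5]
[0.6104 0.1331 0.1145] [0.5 0.5]
c [0.61124103 0.1339457  0.11064212] sides [0.0683, 0.0971, 0.0664, 0.1013]
[-0.963 -0.122 -0.242] az -172.78019367005345 el -14.018238204590814
[ 0.148 -0.989  0.024] az -81.49655960699809 el 1.3844770799636752
n [-0.243 -0.013  0.97 ] 14.055468559981145
```

>>> move_arm(deltas=[[1, 1, 1, 0.1, -0.6], [1, 2, 2.1, 0.2, -1.2], [1, 3.2, 3.3, 0.3, -1.9], [1, 4.4, 4.6, 0.4, -2.6], [1, 5.6, 5.9, 0.5, -3.3], [1, 6.8, 7.1, 0.6, -4], [1, 8, 8.4, 0.7, -4.7], [1, 9.2, 9.6, 0.8, -5.4], [1, 10.2, 10.6, 0.9, -6], [1, 10.8, 11.2, 1, -6.3]])

```text
time: 0.98
tcp_pos: [0.3512, 0.1473, 0.2063]
tcp_rot: [[0.985, 0.17, 0.0], [0.17, -0.985, -0.0], [0.0, 0.0, -1.0]]
force: [0.8, -0.2, 0.4]
width: 0.0853
grasp_force: 0.0
```

>>> move_arm(deltas=[[1, 0.2, 1.2, 0, -0.6], [1, 0.5, 2.5, 0, -1.2], [1, 0.8, 3.9, 0, -1.9], [1, 1.1, 5.3, 0, -2.6], [1, 1.4, 6.7, 0, -3.3], [1, 1.7, 8.1, 0, -4], [1, 2, 9.5, 0, -4.5], [1, 2.3, 10.8, 0, -5], [1, 2.5, 11.8, 0, -5.2], [1, 2.6, 12.4, 0, -5.3]])

```text
time: 1.82
tcp_pos: [0.4675, -0.1468, 0.2056]
tcp_rot: [[0.808, 0.589, -0.001], [0.589, -0.808, -0.0], [-0.001, -0.001, -1.0]]
force: [-1.1, -0.4, 0.4]
width: 0.0854
grasp_force: 0.0
```

```bash
python3 - <<'E'
from h import *
from plant import sensors,eyes
s=sensors.sense();c=eyes.read_camera('wrist');s=sensors.sense();pickle.dump((c,s),open('w1.pkl','wb'))
f=c['frame'];cv2.imwrite('pics/d.png',f[:,:,::-1])
print(s['tcp_pos'].round(4),np.degrees(np.arctan2(s['tcp_rot'][1,0],s['tcp_rot'][0,0])),s['joints'].round(3))
h=cv2.cvtColor(f,cv2.COLOR_RGB2HSV)
m=((h[...,1]<50)&(h[...,2]>150)|((h[...,1]>60)&(h[...,0]<28)&(h[...,2]>110))).astype(np.uint8)
for k in sorted(cv2.findContours(m,0,2)[0],key=cv2.contourArea)[-4:]:
    r=cv2.minAreaRect(k);b=cv2.boxPoints(r);print(cv2.contourArea(k),np.round(r[0]),[plane(c,p,.006)[:2].round(4).tolist() for p in b])
E
```

```text
[ 0.4679 -0.1478  0.2054] 36.090354744175215 [ 1.500e-02  1.480e-01 -9.300e-02  1.000e-03 -1.331e+00  2.186e+00]
442.5 [423. 299.] [[0.4563, -0.3002], [0.474, -0.3029], [0.4568, -0.3795], [0.4381, -0.3774]]
2644.5 [528.  56.] [[0.7042, -0.2002], [0.7347, -0.242], [0.6713, -0.3118], [0.6384, -0.2666]]
3318.0 [417. 258.] [[0.436, -0.2888], [0.4888, -0.2461], [0.5371, -0.3153], [0.4867, -0.3616]]
7438.5 [279. 182.] [[0.4863, -0.085], [0.5279, -0.1421], [0.4478, -0.2037], [0.4028, -0.1419]]
```

View pics/d.png

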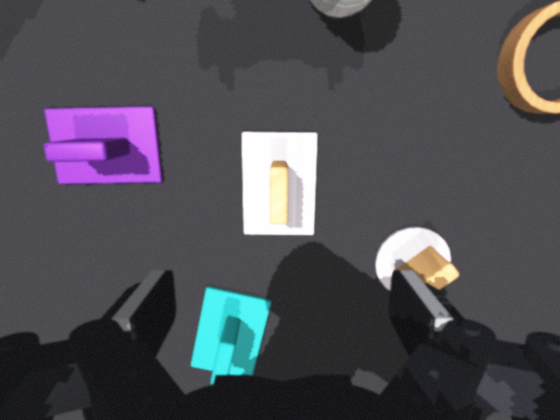

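The wrist view shows the paddle centred at (279,182), upright between the fingers, with round (417,258), purple and turquoise well clear. Its plate measures 102 × 72 mm at 36°, which matches the sizes given. Descending.

>>> move_arm(deltas=[[1, 0.05, -0.1, 0.8, 0], [1, 0.05, -0.1, 1.9, 0], [1, 0.05, -0.1, 3, 0], [1, 0.05, -0.1, 4.2, 0], [1, 0.05, -0.1, 5.3, 0], [1, 0.05, -0.1, 6.3, 0], [1, 0.05, -0.1, 7.1, 0], [1, 0.05, -0.1, 7.4, 0], [1, 0.05, -0.1, 7.4, 0], [1, 0.05, -0.1, 7.4, 0]])

```text
time: 2.7
tcp_pos: [0.4672, -0.1416, 0.0219]
tcp_rot: [[0.807, 0.591, 0.0], [0.591, -0.807, -0.0], [0.0, 0.001, -1.0]]
force: [1.1, 0.0, 0.0]
width: 0.0855
grasp_force: 0.0
```

>>> move_arm(deltas=[[0, 0, 0, 0, 0], [0, 0, 0, 0, 0], [0, 0, 0, 0, 0], [0, 0, 0, 0, 0], [0, 0, 0, 0, 0], [0, 0, 0, 0, 0], [0, 0, 0, 0, 0], [0, 0, 0, 0, 0], [0, 0, 0, 0, 0], [0, 0, 0, 0, 0]])

```text
time: 3.53
tcp_pos: [0.4672, -0.1417, 0.0218]
tcp_rot: [[0.807, 0.591, 0.001], [0.591, -0.807, -0.0], [0.001, 0.001, -1.0]]
force: [-1.2, 0.9, 6.0]
width: 0.0156
grasp_force: 59.4
```

>>> move_arm(deltas=[[0, 0, 0, -0.6, 0], [0, 0, 0, -1.6, 0], [0, 0, 0, -2.7, 0], [0, 0, 0, -3.8, 0], [0, 0, 0, -5, 0], [0, 0.4, -0.5, -6.2, 0.3], [0, 0.9, -1.2, -7.2, 0.8], [0, 1.5, -2, -8, 1.3], [0, 2.2, -2.9, -8.4, 1.9], [0, 2.9, -3.8, -8.5, 2.5]])

```text
time: 4.37
tcp_pos: [0.4694, -0.0209, 0.2353]
tcp_rot: [[0.917, 0.399, 0.002], [0.399, -0.917, 0.001], [0.002, 0.0, -1.0]]
force: [0.7, 0.7, -2.8]
width: 0.0155
grasp_force: 59.0
```

```bash
python3 - <<'E'
from plant import sensors
import numpy as np
s=sensors.sense();R=s['tcp_rot'];d=np.array([.47,.115,.235])-s['tcp_pos']
print(s['tcp_pos'],(R.T@d/.025).round(2),(np.degrees(np.arctan2(R[1,0],R[0,0]))-7.5)/5,s['joints'].round(2))
E
```

```text
[ 0.46939052 -0.0209368   0.23528894] [ 2.19 -4.98  0.02] 3.1976725005783324 [ 0.29  0.09 -0.08 -0.   -1.39  1.69]
```

>>> move_arm(deltas=[[0, 0.4, -0.9, 0, 0.6], [0, 0.9, -2, 0, 1.3], [0, 1.4, -3.2, 0, 2], [0, 1.8, -4.2, 0, 2.7], [0, 2.1, -4.8, 0, 3.1], [0, 2.2, -5, 0, 3.2], [0, 2.2, -5, 0, 3.2], [0, 2.2, -5, 0, 3.2], [0, 2.2, -5, 0, 3.2], [0, 2.2, -5, 0, 3.2]])

```text
time: 5.2
tcp_pos: [0.4692, 0.1135, 0.2337]
tcp_rot: [[0.991, 0.133, -0.0], [0.133, -0.991, -0.0], [-0.0, 0.0, -1.0]]
force: [1.1, -0.2, -1.9]
width: 0.015
grasp_force: 59.0
```

```bash
python3 - <<'E'
from h import *
from plant import sensors,eyes
c=eyes.read_camera('wrist');s=sensors.sense();pickle.dump((c,s),open('w2.pkl','wb'))
f=c['frame'];cv2.imwrite('pics/e.png',f[:,:,::-1])
print(s['tcp_pos'].round(4),np.degrees(np.arctan2(s['tcp_rot'][1,0],s['tcp_rot'][0,0])))
print('expect window px',proj(c,[.6104,.1331,.1145]))
E
```

```text
[0.4693 0.1136 0.2338] 7.62677979863128
expect window px [281.33961945  -7.50054913]
```

View pics/e.png

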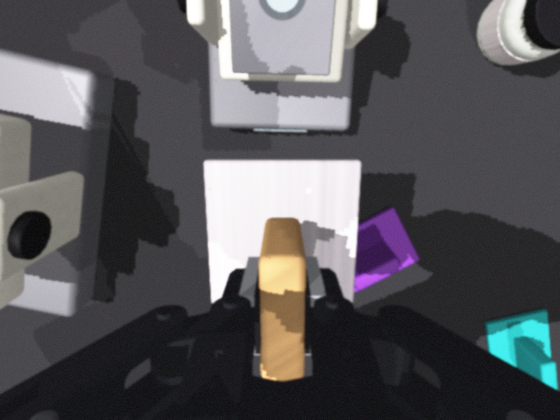

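The wrist view shows the held paddle, its bar vertical in the image. The face's lower edge runs (231,70)–(331,75), the window's lower half is at about (283,3), and the reader base's front edge runs (211,125)–(350,129). The window lies near where I predicted it. I'll cast these edges to check.

```bash
python3 - <<'E'
from h import *
c,s=pickle.load(open('w2.pkl','rb'))
g=cv2.cvtColor(c['frame'],cv2.COLOR_RGB2GRAY)
a=lambda p,q:np.degrees(np.arctan2(*(q-p)[[1,0]]))+90
for n,p,q,z in(('base',(211,125),(350,129),.036),('face low',(231,70),(331,75),.1025)):
    P,Q=plane(c,p,z),plane(c,q,z);print(n,P.round(4),Q.round(4),'len',np.linalg.norm(P-Q),'az',a(P,Q),'mid',(P+Q)/2)
for y in(10,20,30,40,50): 
    r=g[y,205:360].astype(int);print(y,[(205+i,int(r[i+1]-r[i])) for i in range(len(r)-1) if abs(r[i+1]-r[i])>14])
d=pickle.load(open('c0.pkl','rb'))
E
```

```text
base [0.517  0.1862 0.036 ] [0.5304 0.0587 0.036 ] len 0.1281852477525181 az 5.956560529192544 mid [0.52369992 0.12242275 0.036     ]
face low [0.5606 0.1627 0.1025] [0.5667 0.0915 0.1025] len 0.07144618567166364 az 4.88481958360147 mid [0.56362394 0.12711046 0.1025    ]
10 [(205, -19), (220, 36), (221, 47), (228, -35), (229, -39), (262, -19), (263, -18), (273, 19), (274, 21), (275, 17), (276, 15), (287, -18), (288, -23), (289, -22), (299, 15), (300, 16), (334, 29), (335, 23), (345, -20), (346, -25), (347, -29), (350, 21), (351, 34), (352, 19), (358, 15)]
20 [(221, 36), (222, 45), (228, -20), (229, -46), (230, -20), (333, 25), (334, 25), (344, -26), (345, -32), (346, -19), (349, 21), (350, 30), (351, 23), (357, 16)]
30 [(224, 19), (225, 44), (226, 25), (229, -40), (230, -37), (247, 15), (332, 25), (333, 25), (343, -22), (344, -27), (345, -26), (346, -17), (348, 26), (349, 27), (350, 19)]
40 [(205, 18), (206, 16), (217, 40), (218, 50), (219, 18), (229, -22), (230, -48), (231, -23), (249, 17), (332, 26), (333, 16), (342, -20), (343, -27), (344, -27)]
50 [(206, 19), (207, 26), (208, 28), (209, 22), (210, 16), (217, 24), (218, 26), (230, -39), (231, -41), (331, 25), (332, 17), (341, -19), (342, -30), (343, -34), (344, -15), (353, -16), (354, -20)]
```

>>> move_arm(deltas=[[0, 0.5, 0, 0, 0.1], [0, 1.3, 0, 0, 0.2], [0, 2.2, 0, 0, 0.3], [0, 3.1, 0, 0.2, 0.3], [0, 4, 0, 0.7, 0.3], [0, 4.7, 0, 1.4, 0.3], [0, 5.2, 0, 2.1, 0.3], [0, 5.3, 0, 2.7, 0.3], [0, 5.3, 0, 3, 0.3], [0, 5.3, 0, 3.1, 0.3]])

```text
time: 6.08
tcp_pos: [0.5998, 0.1312, 0.1544]
tcp_rot: [[0.994, 0.107, -0.003], [0.107, -0.994, -0.001], [-0.003, 0.001, -1.0]]
force: [-0.8, -0.1, -2.1]
width: 0.0153
grasp_force: 59.0
```

```bash
cat > look.py <<'E'
import sys
from h import *
from plant import sensors,eyes
n=sys.argv[1];T=[]
for k in('scene','side'):
    c=eyes.read_camera(k);pickle.dump(c,open(f'{n}_{k}.pkl','wb'));u=proj(c,[.605,.1325,.13]).round().astype(int);print(k,u-[44,50])
    f=c['frame'][u[1]-50:u[1]+50,u[0]-44:u[0]+44,::-1];T.append(cv2.resize(f,(396,450),interpolation=cv2.INTER_CUBIC))
cv2.imwrite(f'pics/{n}.png',np.hstack(T))
s=sensors.sense();print(s['time'],s['tcp_pos'].round(4),np.degrees(np.arctan2(s['tcp_rot'][1,0],s['tcp_rot'][0,0])),s['force'].round(1),s['torque'].round(2),s['width'],s['grasp_force'])
E
python3 look.py f
```

```text
scene [312 157]
side [244 112]
6.1833 [0.6004 0.1317 0.1566] 6.168849597400357 [ 0.6 -0.7 -0.8] [-0.01  0.01 -0.04] 0.015014199939535936 58.97836446762085
```

View pics/f.png

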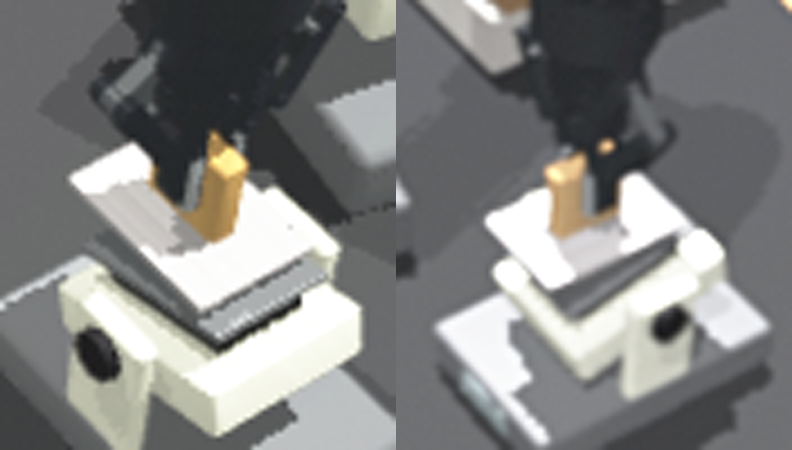

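The picture shows the level paddle just over the face, well aligned, with the wedge gap opening to the lower (robot) side. Descending gently to edge contact.

>>> move_arm(deltas=[[0, 0, 0, 0.05, 0], [0, 0, 0, 0.1, 0], [0, 0, 0, 0.16, 0], [0, 0, 0, 0.22, 0], [0, 0, 0, 0.28, 0], [0, 0, 0, 0.34, 0], [0, 0, 0, 0.4, 0], [0, 0, 0, 0.45, 0], [0, 0, 0, 0.48, 0], [0, 0, 0, 0.48, 0]])

```text
time: 7.02
tcp_pos: [0.6013, 0.1323, 0.145]
tcp_rot: [[0.994, 0.108, 0.002], [0.108, -0.994, 0.0], [0.002, -0.0, -1.0]]
force: [-0.5, 0.2, 2.3]
width: 0.0152
grasp_force: 59.4
```

>>> move_arm(deltas=[[0.16, 0, 0, 0, 0], [0.16, 0, 0, 0, 0], [0.165, 0, 0, 0, 0], [0.165, 0, 0, 0, 0], [0.17, 0, 0, 0, 0], [0.17, 0, 0, 0, 0], [0.17, 0, 0, 0, 0], [0.17, 0, 0, 0, 0], [0.17, 0, 0, 0, 0], [0.17, 0, 0, 0, 0]])

```text
time: 7.85
tcp_pos: [0.6007, 0.1322, 0.1443]
tcp_rot: [[0.994, 0.108, 0.0], [0.108, -0.994, 0.0], [0.0, -0.0, -1.0]]
force: [0.8, 0.4, 3.2]
width: 0.0155
grasp_force: 59.5
```

>>> move_arm(deltas=[[0.18, 0, 0, 0, 0], [0.18, 0, 0, 0, 0], [0.18, 0, 0, 0, 0], [0.18, 0, 0, 0, 0], [0.185, 0, 0, 0, 0], [0.185, 0, 0, 0, 0], [0.185, 0, 0, 0, 0], [0.185, 0, 0, 0, 0], [0.185, 0, 0, 0, 0], [0.185, 0, 0, 0, 0]])

```text
time: 8.68
tcp_pos: [0.5998, 0.132, 0.1438]
tcp_rot: [[0.994, 0.108, -0.002], [0.108, -0.994, -0.0], [-0.002, 0.0, -1.0]]
force: [-3.0, 0.9, 2.0]
width: 0.0155
grasp_force: 12.3
```

>>> move_arm(deltas=[[0.185, 0, 0, 0.03, 0], [0.185, 0, 0, 0.06, 0], [0.185, 0, 0, 0.09, 0], [0.185, 0, 0, 0.12, 0], [0.185, 0, 0, 0.15, 0], [0.185, 0, 0, 0.18, 0], [0.185, 0, 0, 0.21, 0], [0.185, 0, 0, 0.24, 0], [0.185, 0, 0, 0.24, 0], [0.185, 0, 0, 0.24, 0]])

```text
time: 9.52
tcp_pos: [0.6005, 0.1321, 0.1383]
tcp_rot: [[0.994, 0.108, -0.0], [0.108, -0.994, -0.0], [-0.0, 0.0, -1.0]]
force: [-5.4, -1.2, 4.9]
width: 0.0156
grasp_force: 12.8
```

```bash
python3 look.py g
```

```text
scene [312 157]
side [244 112]
9.6167 [0.6005 0.1321 0.1384] 6.1809932179469005 [-4.5 -0.5  4.2] [-0.18  1.49 -0.03] 0.015485177774126195 12.760153859853745
```

View pics/g.png

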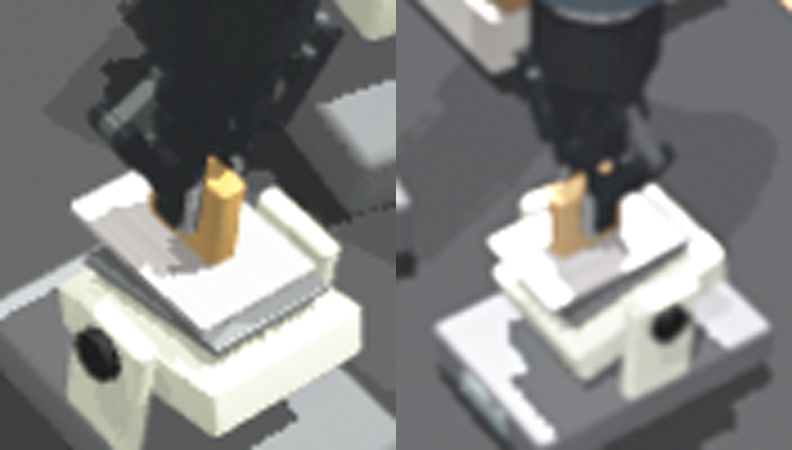

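The wedge is still partly open at the lower (left) side and the face has sunk under the edge, so the grip needs to be looser. The spring should then turn the plate.

>>> move_arm(deltas=[[0.187, 0, 0, 0, 0], [0.187, 0, 0, 0, 0], [0.188, 0, 0, 0, 0], [0.188, 0, 0, 0, 0], [0.189, 0, 0, 0, 0], [0.189, 0, 0, 0, 0], [0.19, 0, 0, 0, 0], [0.19, 0, 0, 0, 0], [0.19, 0, 0, 0, 0], [0.19, 0, 0, 0, 0]])

```text
time: 10.45
tcp_pos: [0.6007, 0.1322, 0.1383]
tcp_rot: [[0.994, 0.108, 0.0], [0.108, -0.994, 0.0], [0.0, -0.0, -1.0]]
force: [0.3, 0.3, 0.3]
width: 0.0164
grasp_force: 0.0
```

```bash
python3 look.py i
```

```text
scene [312 157]
side [244 112]
10.55 [0.6007 0.1322 0.1383] 6.181425179485641 [-0.4 -0.  -0.6] [0.05 0.01 0.03] 0.016369991291987924 0.04276035935617983
```

View pics/i.png

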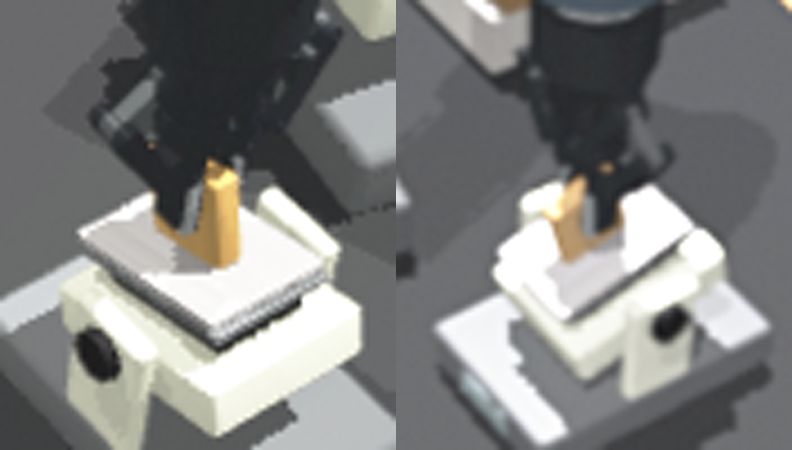

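The plate has dropped flush onto the face and sits squarely on it. In the scene crop its corners are at (78,233), (212,330) and (328,265), about 1–3 mm from where a centred plate would be. Now I regrip, then press 7 mm along the face normal.

>>> move_arm(deltas=[[0, 0, 0, 0, 0], [0, 0, 0, 0, 0], [0, 0, 0, 0, 0], [0, 0, 0, 0, 0], [0, 0, 0, 0, 0], [0, 0, 0, 0, 0], [0, 0, 0, 0, 0], [0, 0, 0, 0, 0], [0, 0, 0, 0, 0], [0, 0, 0, 0, 0]])

```text
time: 11.38
tcp_pos: [0.6007, 0.1322, 0.1383]
tcp_rot: [[0.994, 0.108, 0.0], [0.108, -0.994, 0.0], [0.0, -0.0, -1.0]]
force: [0.4, 0.1, -0.4]
width: 0.0151
grasp_force: 59.6
```

>>> move_arm(deltas=[[0, 0.01, 0, 0.03, 0], [0, 0.02, 0, 0.07, 0], [0, 0.03, 0, 0.11, 0], [0, 0.03, 0, 0.14, 0], [0, 0.04, 0, 0.17, 0], [0, 0.05, 0, 0.2, 0], [0, 0.06, 0, 0.23, 0], [0, 0.07, 0, 0.26, 0], [0, 0.07, 0, 0.27, 0], [0, 0.07, 0, 0.27, 0]])

```text
time: 12.22
tcp_pos: [0.6024, 0.1324, 0.1319]
tcp_rot: [[0.994, 0.108, 0.0], [0.108, -0.994, 0.0], [0.0, -0.0, -1.0]]
force: [-2.4, 0.3, 6.1]
width: 0.0153
grasp_force: 60.4
```

```bash
python3 look.py j
```

```text
scene [312 157]
side [244 112]
12.3167 [0.6024 0.1324 0.132 ] 6.188780882922974 [-2.7  1.1  5. ] [ 0.21  0.87 -0.02] 0.01486479694039702 60.40915131568909
```

View pics/j.png

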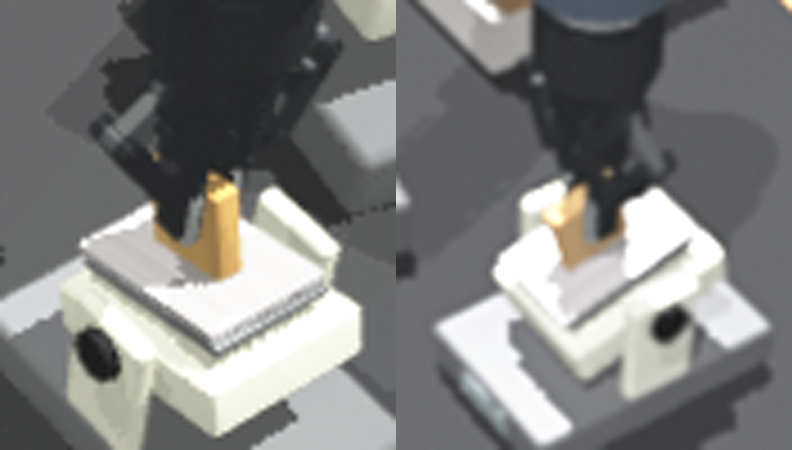

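The plate is flush and parallel in both views. The face has sunk about 6.6 mm, the push is about 8 N with the paddle's weight counted, and the grip is 60 N. Handing in.

```bash
python3 -c "
from plant import arm
print(arm.job_done())"
```

```text
the job is handed in; nothing more can be done
None
```

The job is handed in, with no verdict reported back: the rectangular paddle is still gripped and held flush on the small reader's face, which has sunk about 6.6 mm of its 14 mm travel by my estimate, and the round paddle, jar and tape roll were not touched.

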